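# Crank the padding clamp shut on a note pad

### The arm

A 6-joint arm with a two-finger parallel gripper is mounted at the origin on the work surface. World frame = base frame: x ahead of the robot, y to its left, z up, the work surface at z = 0. Lengths are in m, angles in rad, forces in N, time in s.
With the tool pointing down it reaches from about 0.25 to 0.8 m from the base axis. Payload 8.5 kg.
Tool frame: the origin (TCP) lies between the finger pads; the fingertips stand 8 mm ahead of it and the grasp point (between the pads) lies 11 mm behind it; z points along the fingers, y is the line along which they close (so a half turn about z gives the same grasp; the last joint's range is limited). The gripper opens to 85 mm and grips with 20 to 120 N. Pads are 22 mm wide; open, the fingers measure 114 mm over their backs; the gripper's body (76 mm by 85 mm) begins 54 mm behind the grasp point. The pads swing forward as they close: fully open they stand 13 mm farther back than shut.
Start: joints at [-1.155, 0.238, -0.013, 1.319, 0, 1.571], TCP at [0.212, -0.48, 0.239] pointing down, gripper open.
Joint ranges: [-2.66, 2.66], [-1.03, 1.9], [-1.14, 1.46], [-1.82, 2.27], [-1.45, 1.34], [-3.14, 3.14]. Speed limits (rad/s): [2.22, 2.22, 2.79, 3.14, 3.14, 3.14].

### API

Orientations are given as a unit quaternion [w, x, y, z].
In Python, from plant import bot gives the robot as it stands. The module is installed in compiled form; this text tells all that it offers.
- The arm moves only by the tool carry_out, never from a script. Its argument "commands" is text: rows parted by semicolons, each of 5 numbers parted by spaces: the closure, from 0 (fully open) to 1 (shut), then the shift along the tool's x, y, z in m, then the turn about the tool's z in units of 6 degrees (1.0 is 6 degrees). A call has 1 to 10 rows; each row is the pose to reach, as a shift and turn from the pose commanded when the call began, along the tool's axes at that moment; what a row does not reach only later rows make up. A row lasts 1/12 s, in which the tool goes at most 41.7 mm and 7.16 degrees, less where a joint would pass 70% of its speed; a pose out of reach is approached as far as the arm can. A call with a gripper value outside its range is refused whole. The fingers move at their own pace and stop on an object; "force" is the grip in N (left out, the last holds). Time passes only in rows, so rows that repeat a pose let the fingers close. It gives the time, the measured TCP pose, the force, the opening and the grip force at its end, in the units of the state.
- bot.get_state(): the state, without advancing time (a new reading comes with each control period).
- bot.grab_frame(name): name is "scene" or "top"; returns a dict with "img" (384x512x3 uint8, blue, green, red), "K" (3x3 intrinsics, pixels), "R" (3x3) and "t" (3): a world point X has camera coordinates R X + t. Camera axes: x right, y down, z forward; pixel columns grow to the right and rows downward; lengths in m; the calibration is good to about 2 mm. A picture is of the moment at which its call begins. There is no depth.
- bot.close_job(): hands the job in; it is judged then, once.
The state is a dict: "time": time; "q": joint angles; "qvel": joint speeds; "effort": joint torques, N m; "ee_pos": TCP position; "orientation": TCP orientation; "ft_force": force on the tool from outside, world axes, zero at the start; "wrist_torque": the same for the moment, N m; "opening": opening from 0.0 (shut) to 1.0 (fully open); "grip_force": force on a finger pad.
Only numpy, scipy, OpenCV 4.12 (cv2) and the standard library are available. Lean on these libraries where they do the work, as an engineer would, in place of code of your own. Each camera call takes 0.05 s, during which the arm holds its last target. There are 200 camera calls.

### The job

Take the loose crank out of its wooden stand, feel its socket gently down over the hex drive hidden in the blue gearbox's well until it is fully home, then wind it clockwise until the jaw holds the paper pad snug against the fence, without ramming the drive or crushing the pad. Move the jaw with the crank only, leave the crank on the drive, and do not disturb the bottle, mug and calculator.

Things in the scene. Friction and masses are not known exactly. Their poses are not given: they have to be found in the camera images.
- crank: Loose steel crank, 0.28 to 0.52 kg, upright in its stand. Origin: centre of the socket's underside; z up its axis, x along the arm to the red knob. Hex socket z 0 to 32 mm, open below: 25.6 mm across flats inside, flats facing +x and every 60 degrees, 42 mm over outer corners. Shank 28 mm wide to z 60. Flat arm z 60 to 68, 20 mm wide, x -18 to 90. Hub and knob rise from it to z 110.
- hub (a point): Grip height on the crank's black hub, on the crank's axis 98 mm above its origin; crank axes. The hub is 26 mm along x and 16 mm along y, z 68 to 110: pinch it across y. Set down over the drive, a misaligned socket stops on the hex's corners 18 mm above the well floor; brought into line it drops home, with about 7 degrees of play either way.
- knob (a point): Grip height on the crank's red knob, 98 mm above the origin and 80 mm out along the arm; crank axes. The knob is round and upright, 18 mm in diameter, z 68 to 110, fixed to the arm.
- holder: Fixed light wooden stand 80 x 80 mm, 34 mm high, with a round hole 46 mm wide; origin at its underside centre; the crank stands on the hole's floor 8 mm above the table.
- press: Fixed desktop padding clamp; origin on the table, z up. Grey bed 200 mm (x) by 350 mm (y -210 to 140), top at z 30. Blue gearbox 90 x 85 mm, top at z 74, centred at y -165, with the well in its top. Aluminium jaw, 170 mm long in x, 16 thick, top at z 75, travels along +y to the fence. Turning the drive clockwise seen from above closes it, 16 mm per radian.
- well (a point): Floor centre of the gearbox's round well, 52 mm wide, 34 mm deep; press axes. The crank is home when its origin is at this height. In it stands the hex drive, 24 mm across flats and tall, never measured: 3 to 3.5 mm to some side of the centre it turns about, flats facing any way. Its top 6 mm are a round tapered nose, 14 mm wide at the top, that centres a socket if it yields.
- jaw (a joint): Jaw travel in m, 0 at the start, growing as it closes; 18 to 34 mm clamp the pad, depending on the fence. The drive's friction is 0.25 N m (3 N at the knob, up to 8 N with rubbing); it stays where it is left, holding about 15 N of clamping.
- jaw_face (a point): Middle of the jaw's clamping face; axes as the press, +y towards the fence.
- fence: Fixed aluminium fence 170 mm long in x, 44 mm high, on the bed; origin at the foot of its clamping face, in the middle; axes as the press (the pad lies on its -y side).
- pad: Loose paper pad, green cover, 150 mm (x) by 80 mm (y) by 35 mm, about 0.4 kg, on the bed between jaw and fence; origin at its underside centre. The jaw pushes it along. Once it is clamped the crank stiffens: each 10 N of clamping adds 0.16 N m, 2 N or more at the knob; 20 to 30 N is snug, far more crushes it.
- bottle: Bystander: plastic water bottle, 64 mm in diameter, 200 mm high; origin at its underside.
- mug: Bystander: blue mug, 80 mm in diameter, 90 mm high; origin at its underside.
- calculator: Bystander: black calculator 85 x 150 x 16 mm lying flat; origin at its underside.
Not all that is in view belongs to the job. What is shaped like the crank but orange or purple is not meant.

How it is judged:
On the way, in this order (a step that is already met when the one before it is completed fails the run):
1. the crank stands fully home on the hidden drive, before the jaw has closed (horizontal distance between crank and well below 0.008 m and z of crank in the frame of well below 0.004 m and angle between crank's own z axis and vertical below 0.12 rad and value of joint jaw below 0.012 m), for 0.2 s.
2. wound with the crank, the jaw presses the pad against the fence (contact force between pad and fence above 4 N and value of joint jaw above 0.012 m and angle between pad's own z axis and vertical below 0.06 rad and horizontal distance between crank and well below 0.008 m and z of crank in the frame of well below 0.004 m and angle between crank's own z axis and vertical below 0.12 rad), for 0.2 s.
At the end, for the whole second after the job is handed in: The pad lies flat, clamped between jaw and fence with more than 4 N on the fence, jaw closed by more than 12 mm; the crank is at rest and still fully home on the drive: within 8 mm of the well's centre, its underside less than 4 mm above the well floor, upright within 0.12 rad (all of step 2 and linear speed of each of crank, pad below 0.02 m/s); the robot touches nothing.
It fails at once if the pad is crushed: more than 80 N between pad and fence (contact force between pad and fence above 80 N).
It fails at once if the crank, not yet home, is rammed onto the drive or gearbox: more than 35 N (contact force between crank and press above 35 N and z of crank in the frame of well above 0.004 m).
It fails at once if the jaw or clamp is pushed by the robot itself: more than 12 N (contact force between any of the fingers, the arm and press above 12 N).
It fails at once if the bottle, mug or calculator is shifted by more than 30 mm or tipped (distance of any of bottle, mug, calculator from where it was at the start of the episode above 0.03 m or angle between any of bottle, mug, calculator's own z axis and vertical above 0.5 rad).
It also fails if it takes over 72 s, if anything falls off the work surface, if the arm or the gripper's body presses on something with over 40 N, if the wrist force passes 120 N, or if a joint passes its speed limit or range.

## Working session

There is one attempt and no reset: what is moved stays moved. The work goes in short steps, Python scripts to look and compute and a tool call to move; the robot and the scene stay as the last step left them, time stands still between calls to the robot, and variables do not carry over. Pictures are saved under pics/ and viewed, at most 10 in all, crops included, and the job is handed in when it is done.

Besides the shell and the picture viewer there is one more tool, called after "Request:" as a command line: name --argument value ..., lists and objects as JSON in quotes. carry_out: Moves the arm, as the interface text tells. Its arguments: {"type":"object","properties":{"commands":{"type":"string"},"force":{"type":"number"}},"required":["commands"]}

```bash
mkdir -p pics; cat > h.py <<'E'
import numpy as np, cv2
from plant import bot
def grab(n,save=None):
    f=bot.grab_frame(n)
    if save: cv2.imwrite('pics/'+save,f['img'])
    return f
def ray(f,u,v,z):
    K,R,t=[np.array(f[k],float) for k in('K','R','t')]
    d=R.T@np.linalg.solve(K,[u,v,1.]); c=-R.T@t.ravel()
    return c+d*(z-c[2])/d[2]
def proj(f,X):
    p=np.array(f['K'])@(np.array(f['R'])@np.array(X,float)+np.array(f['t']).ravel()); return p[:2]/p[2]
E
python3 - <<'E'
from h import *
a=grab('top','t0.png');b=grab('scene','s0.png')
for f in(a,b): print(f['K'].round(1).tolist(),(-f['R'].T@f['t'].ravel()).round(3),f['R'].round(3).tolist())
s=bot.get_state(); print({k:np.round(v,3).tolist() for k,v in s.items()})
E
```

```text
[[399.9, 0.0, 258.5], [0.0, 399.9, 191.1], [0.0, 0.0, 1.0]] [ 0.427 -0.034  1.412] [[-0.001, -1.0, -0.003], [-0.995, 0.001, -0.098], [0.098, 0.003, -0.995]]
[[482.2, 0.0, 250.3], [0.0, 482.2, 191.6], [0.0, 0.0, 1.0]] [1.395 0.54  1.114] [[-0.542, 0.84, -0.017], [0.608, 0.379, -0.698], [-0.579, -0.389, -0.716]]
{'time': 0.1, 'q': [-1.155, 0.239, -0.014, 1.319, -0.0, 1.571], 'qvel': [0.0, -0.0, 0.001, -0.0, -0.0, -0.0], 'effort': [0.001, -53.972, 34.7, 0.013, 0.0, -0.0], 'ee_pos': [0.212, -0.48, 0.239], 'orientation': [-0.001, 0.978, 0.206, -0.0], 'ft_force': [0.584, 0.131, 0.436], 'wrist_torque': [-0.031, -0.015, -0.026], 'grip_force': 0.0, 'opening': 0.998}
```

View pics/t0.png

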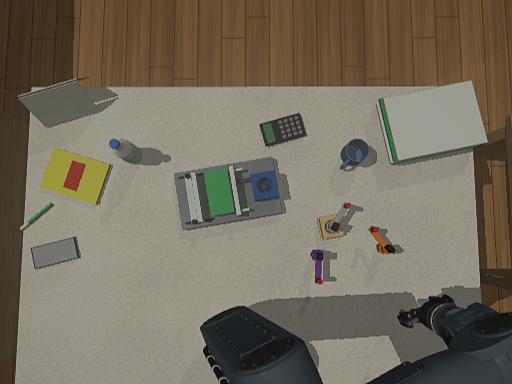

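View pics/s0.png

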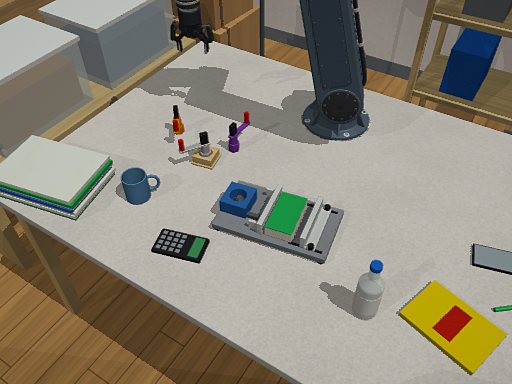

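Top view: the steel crank stands in the wooden stand at about (331,226), with its red knob at (348,206). The orange look-alike is at (381,240) and the purple one at (318,265). Only the grey one fits, because it is steel and in the stand. The gearbox is at (265,185), and the pad at (219,191). In the scene view the crank is at (204,145).

```bash
python3 - <<'E'
from h import *
a=cv2.imread('pics/t0.png');b=cv2.imread('pics/s0.png')
r=lambda i,x,y,w,h,s:cv2.resize(i[y:y+h,x:x+w],None,fx=s,fy=s,interpolation=cv2.INTER_CUBIC)
A=r(a,310,190,65,50,6);B=r(b,165,120,65,50,6)
C=r(a,240,160,65,50,6);D=r(b,210,170,65,50,6)
cv2.imwrite('pics/c0.png',np.vstack([np.hstack([A,B]),np.hstack([C,D])])[:600,:800])
E
```

```text
(no output)
```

View pics/c0.png

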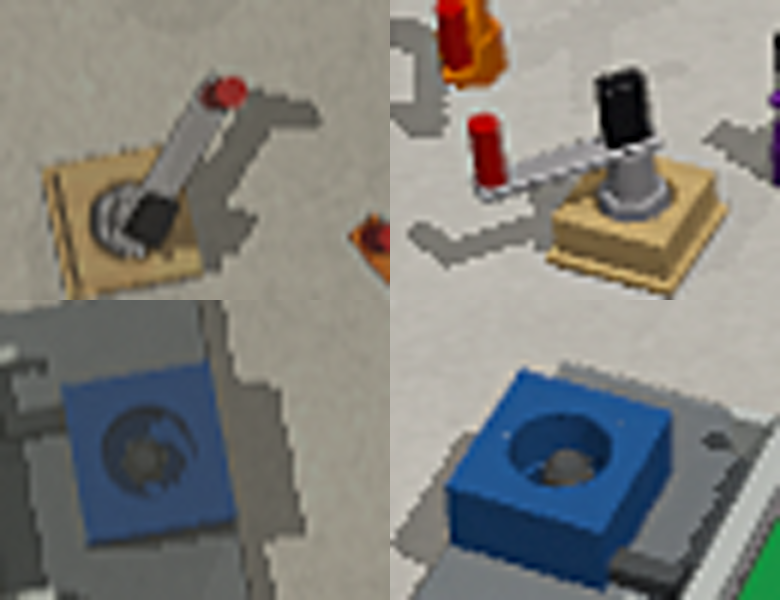

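The crop confirms it: grey crank with black hub at about (335,226) and red knob at about (348,205) in the top view, standing in the wooden stand. The well and its off-centre drive nose show in both views.

```bash
cat >> h.py <<'E'
def tri(fs,ps):
    A=[];b=[]
    for f,p in zip(fs,ps):
        K,R,t=[np.array(f[k],float) for k in('K','R','t')]
        d=R.T@np.linalg.solve(K,[*p,1.]);d/=np.linalg.norm(d);c=-R.T@t.ravel();P=np.eye(3)-np.outer(d,d)
        A.append(P);b.append(P@c)
    A=np.vstack(A);b=np.hstack(b);x=np.linalg.lstsq(A,b,rcond=None)[0];return x,np.linalg.norm(A@x-b)
def blob(m,roi,n=0):
    x,y,w,h=roi; k=np.zeros_like(m);k[y:y+h,x:x+w]=m[y:y+h,x:x+w]
    c,l,s,cc=cv2.connectedComponentsWithStats(k.astype('u1'))
    i=1+np.argsort(-s[1:,4])[n];return cc[i],s[i,4],l==i
def masks(f):
    i=f['img'].astype(int);B,G,R=i[...,0],i[...,1],i[...,2];mx=i.max(2)
    return dict(red=(R>120)&(G<80)&(B<80),black=(mx<50),blue=(B>1.6*R)&(B>70),green=(G>1.6*R)&(G>1.4*B)&(G>60),mx=mx)
E
python3 - <<'E'
from h import *
a=grab('top');b=grab('scene');A=masks(a);B=masks(b)
for n,ra,rb in(('red',(338,198,20,15),(172,133,18,22)),('black',(325,215,20,20),(192,125,22,22))):
    p,sa,_=blob(A[n],ra);q,sb,_=blob(B[n],rb);x,e=tri([a,b],[p,q]);print(n,p.round(1),sa,q.round(1),sb,x.round(4),round(e,4),ray(a,*p,.097).round(4),ray(b,*q,.097).round(4))
# gearbox / pad
for n,f,M,r,z in(('blue',a,A,(240,165,50,45),.074),('green',a,A,(195,160,50,60),.065),('green',b,B,(255,180,60,60),.065)):
    p,s,m=blob(M[n],r);c=cv2.findContours(m.astype('u1'),0,2)[0][0].reshape(-1,2).astype(float)
    w=np.array([ray(f,*u,z)[:2] for u in c],dtype='f4')*1000
    print(n,s,cv2.minAreaRect(w),ray(f,*p,z).round(4))
    if n=='green':continue
# gray levels near the well
g=A['mx'];print(g[174:199,250:281])
E
```

```text
red [348.2 204.8] 19 [180.  140.2] 13 [ 0.5101 -0.3223  0.1139] 0.0011 [ 0.5107 -0.3254  0.097 ] [ 0.4954 -0.3377  0.097 ]
black [334.8 226.2] 48 [203.4 138. ] 84 [ 0.4411 -0.2816  0.0922] 0.0013 [ 0.4405 -0.2799  0.097 ] [ 0.4459 -0.2785  0.097 ]
blue 521 ((579.4705810546875, -49.61323928833008), (89.6804428100586, 83.5646743774414), 9.457904815673828) [ 0.5788 -0.0506  0.074 ]
green 1035 ((558.0610961914062, 105.24868774414062), (150.2621307373047, 79.40830993652344), 10.236291885375977) [0.5573 0.1052 0.065 ]
green 1088 ((560.525634765625, 103.7335205078125), (151.26800537109375, 81.83930206298828), 10.20943546295166) [0.5638 0.105  0.065 ]
[[103 101 102 104 105 104 104 105 105 103 103 105 104 103 103 103 103 105
  105 104 104 104 104 103 106 100 105  99  97  97  97]
 [103 105 103 104 104 103 103 105 103 104 103 104 104 105 104 104 104 105
  105 105 105 104 103 104 106 106 105 101 100  99  99]
 [ 97 106 103 103 103 104 103 104 105 104 105 106 107 103 105 104 108 108
  107 105 105 104 104 104 107 108 106 101  99  99 101]
 [ 81 107 104 104 103 102 103 103 104 107 109 100  93  84  83
[... 2077 characters left out ...]
  106 106 104 105 104 103 103 104 104 108 108  99 105]
 [ 94  97  98  97 106 105 105 106 106 105 105 105 105 107 107 106 105 105
  105 105 104 104 105 105 104 105 106 107 107  95 106]
 [ 95  96  97  97 106 106 105 106 106 105 104 104 104 105 105 106 105 104
  106 105 103 104 107 108 108 108 109 110 103  91 105]
 [ 94  96  97  96 106 105 106 106 107 106 106 104 103 105 106 106 106 106
  105 106 107 108 109  95  95  97  92  89  75  78 106]
 [ 94  95  96 101 105 106 108 106 106 107 107 107 106 107 109 110 110 102
   95  95  91  89  90  64  66  65  56  53  54  79 105]
 [ 95  93  97  99 103 107 109 107 109 109 110 103  96  98  94  90  91  77
   64  66  56  53  56  59  59  58  61  66  65  77 104]]
```

```bash
python3 - <<'E'
from h import *
a=grab('top');b=grab('scene')
def red(f):
    i=f['img'].astype(int);return (i[...,2]>70)&(i[...,2]>2.2*i[...,1])&(i[...,2]>2.2*i[...,0])
def blk(f):
    return f['img'].max(2)<60
P={}
for n,fn,ra,rb in(('knob',red,(338,198,20,15),(172,133,18,22)),('hub',blk,(325,217,20,18),(194,127,18,22))):
    p,sa,_=blob(fn(a),ra);q,sb,_=blob(fn(b),rb);x,e=tri([a,b],[p,q]);P[n]=x
    print(n,p.round(1),sa,q.round(1),sb,x.round(4),round(e,4),ray(a,*p,.097).round(4),ray(b,*q,.097).round(4))
d=P['knob']-P['hub'];print('len',np.hypot(*d[:2]),'yaw',np.degrees(np.arctan2(d[1],d[0])))
# wooden stand top (z .034) from both views
def wood(f):
    h=cv2.cvtColor(f['img'],cv2.COLOR_BGR2HSV);return (h[...,0]>10)&(h[...,0]<28)&(h[...,1]>95)&(h[...,2]>70)
for f,r in((a,(310,205,45,45)),(b,(180,130,55,55))):
    p,s,m=blob(wood(f),r);c=cv2.findContours(m.astype('u1'),0,2)[0][0].reshape(-1,2)
    w=np.array([ray(f,*u,.034)[:2]for u in c],dtype='f4')*1000;print('wood',s,cv2.minAreaRect(cv2.convexHull(w)))
# well ellipse: hole in blue top by value
for f,r,z in((a,(250,174,28,25),.074),(b,(224,186,36,28),.074)):
    i=f['img'].astype(int);x,y,w,h=r;print(i[y:y+h,x:x+w,2] if z and f is b else '')
print(ray(a,264.6,185,.074),ray(a,263.8,185.7,.064))
E
```

```text
knob [347.9 204.8] 17 [180.6 144.5] 53 [ 0.5105 -0.3243  0.095 ] 0.001 [ 0.5108 -0.3245  0.097 ] [ 0.5119 -0.3219  0.097 ]
hub [334.8 226.2] 55 [203.4 137.9] 89 [ 0.4411 -0.2815  0.0925] 0.001 [ 0.4406 -0.2801  0.097 ] [ 0.4455 -0.2786  0.097 ]
len 0.08154821715803165 yaw -31.672061874882626
wood 314 ((440.2754211425781, -274.3981628417969), (74.19242858886719, 77.5216064453125), 11.139660835266113)
wood 374 ((459.64666748046875, -265.7127990722656), (102.61332702636719, 89.02510070800781), 10.917916297912598)

[[184 184 188 ... 116 118 126]
 [185 190 193 ... 114 110 110]
 [186 194 201 ... 119 113 111]
 ...
 [  5   7  12 ... 111 115 114]
 [ 99  95  30 ... 116 121  72]
 [121 124 123 ... 103  66  65]]
[ 0.57946642 -0.05080946  0.074     ] [ 0.57822033 -0.0482142   0.064     ]
```

Request:
carry_out --commands "0 0.04 -0.012 0.01 -1.1; 0 0.08 -0.025 0.02 -2.2; 0 0.12 -0.037 0.03 -3.3; 0 0.16 -0.05 0.04 -4.4; 0 0.20 -0.062 0.05 -5.5; 0 0.24 -0.075 0.06 -6.6; 0 0.27 -0.084 0.07 -7.7; 0 0.29 -0.09 0.07 -8.8; 0 0.29 -0.09 0.07 -9.9; 0 0.29 -0.09 0.07 -11"

```text
time: 1.13
ee_pos: [0.442, -0.2794, 0.1688]
orientation: [-0.0, 0.705, 0.709, -0.0]
ft_force: [0.2, -0.4, -0.3]
opening: 1.0
grip_force: 0.0
```

```bash
cat >> h.py <<'E'
from scipy.spatial.transform import Rotation as Ro
def st(verbose=1):
    s=bot.get_state();w,x,y,z=s['orientation'];M=Ro.from_quat([x,y,z,w]).as_matrix()
    s['M']=M;s['yaw_y']=np.degrees(np.arctan2(M[1,1],M[0,1]))
    if verbose: print('t',round(s['time'],2),'p',np.round(s['ee_pos'],4),'yawy',round(s['yaw_y'],2),'tilt',round(np.degrees(np.arccos(-M[2,2])),2),'q',np.round(s['q'],2),'F',np.round(s['ft_force'],2),'T',np.round(s['wrist_torque'],3),'open',np.round(s['opening'],3),'grip',np.round(s['grip_force'],1))
    return s
def go(x,y,z,yaw=None):
    s=st();d=s['M'].T@(np.array([x,y,z])-s['ee_pos']);t=0
    if yaw is not None: t=-((yaw-s['yaw_y']+90)%180-90)/6
    print('shift',d.round(4),'turn(nearest half)',round(t,2))
E
python3 -c "
from h import *
go(.441,-.281,.095,58.3)"
```

```text
t 1.13 p [ 0.442  -0.2794  0.1688] yawy 0.32 tilt 0.05 q [-0.56  0.27 -0.16  1.15  0.    1.  ] F [ 0.21 -0.45 -0.32] T [-0.022 -0.049 -0.005] open 1.0 grip 0.0
shift [-0.0017 -0.001   0.0738] turn(nearest half) -9.66
```

Request:
carry_out --commands "0 -0.002 -0.001 0 -1.2; 0 -0.002 -0.001 0 -2.4; 0 -0.002 -0.001 0 -3.6; 0 -0.002 -0.001 0 -4.8; 0 -0.002 -0.001 0.005 -6; 0 -0.002 -0.001 0.01 -7.2; 0 -0.002 -0.001 0.015 -8.4; 0 -0.002 -0.001 0.025 -9.6; 0 -0.002 -0.001 0.025 -9.7; 0 -0.002 -0.001 0.025 -9.7"

```text
time: 1.97
ee_pos: [0.4397, -0.2826, 0.144]
orientation: [-0.001, 0.277, 0.961, 0.0]
ft_force: [0.2, -1.1, 0.2]
opening: 0.999
grip_force: 0.0
```

```bash
python3 - <<'E'
from h import *
go(.441,-.281,.095,58.3)
a=grab('top');b=grab('scene')
r=lambda i,x,y,w,h,s:cv2.resize(i[y:y+h,x:x+w],None,fx=s,fy=s,interpolation=cv2.INTER_CUBIC)
cv2.imwrite('pics/c1.png',np.hstack([r(a['img'],300,180,80,80,5),r(b['img'],160,95,80,80,5)]))
E
```

```text
t 1.97 p [ 0.4397 -0.2826  0.144 ] yawy 57.88 tilt 0.07 q [-0.57  0.29 -0.2   1.09  0.   -0.01] F [ 0.16 -1.12  0.23] T [ 0.033 -0.015 -0.026] open 0.999 grip 0.0
shift [-0.0004  0.002   0.049 ] turn(nearest half) -0.07
```

View pics/c1.png

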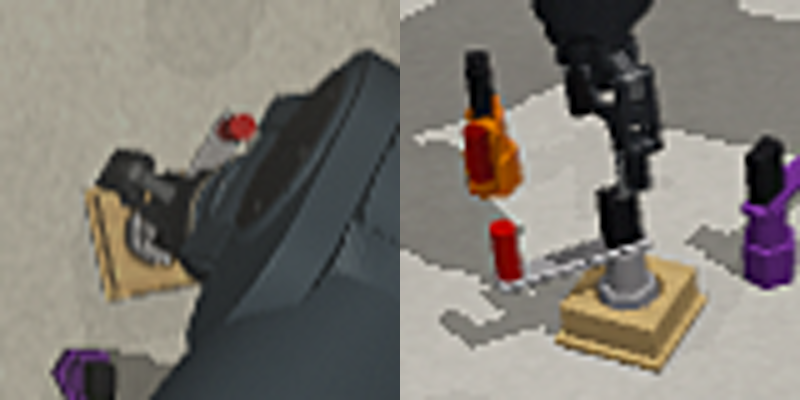

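The gripper straddles the black hub from above, with the red knob clear at crop (235,127), so I descend and close.

Request:
carry_out --commands "0 0 0.002 0.02 0; 0 0 0.002 0.035 0; 0 0 0.002 0.049 0; 0.3 0 0.002 0.049 0; 0.6 0 0.002 0.049 0; 1 0 0.002 0.049 0; 1 0 0.002 0.049 0; 1 0 0.002 0.049 0; 1 0 0.002 0.049 0; 1 0 0.002 0.049 0" --force 60

```text
time: 2.9
ee_pos: [0.4416, -0.2814, 0.0962]
orientation: [0.001, 0.276, 0.961, -0.0]
ft_force: [-0.3, 0.3, 5.7]
opening: 0.176
grip_force: 59.3
```

Request:
carry_out --commands "1 0 0 0 0; 1 0 0 0 0; 1 0 0 0 0; 1 0 0 -0.005 0; 1 0 0 -0.01 0"

```text
time: 3.32
ee_pos: [0.4406, -0.2808, 0.1054]
orientation: [-0.001, 0.275, 0.961, 0.0]
ft_force: [0.3, -0.3, -4.0]
opening: 0.175
grip_force: 58.4
```

```bash
python3 -c "
from h import *
go(.5795,-.05,.20)"
```

```text
t 3.32 p [ 0.4406 -0.2808  0.1054] yawy 58.02 tilt 0.07 q [-0.57  0.32 -0.26  0.99  0.   -0.01] F [ 0.35 -0.27 -3.98] T [ 0.03  -0.035 -0.026] open 0.175 grip 58.4
shift [ 0.0046  0.2693 -0.0946] turn(nearest half) 0
```

Request:
carry_out --commands "1 0 0 -0.03 0; 1 0 0 -0.06 0; 1 0 0 -0.09 -0.5; 1 0.001 0.04 -0.1 -1.6; 1 0.002 0.08 -0.1 -2.7; 1 0.003 0.12 -0.1 -3.8; 1 0.004 0.16 -0.1 -4.9; 1 0.004 0.20 -0.1 -6; 1 0.004 0.235 -0.1 -7; 1 0.004 0.25 -0.1 -8"

```text
time: 4.15
ee_pos: [0.5717, -0.0631, 0.2053]
orientation: [0.0, -0.143, 0.99, 0.001]
ft_force: [-0.1, -0.2, -3.7]
opening: 0.177
grip_force: 59.7
```

Request:
carry_out --commands "1 0 0 0 -1; 1 0 0 0 -2; 1 0 0 0 -3; 1 0 0 0 -4; 1 0 0 0 -5; 1 0 0 0 -6; 1 0 0 0 -6; 1 0 0 0 -6"

```text
time: 4.82
ee_pos: [0.5699, -0.0669, 0.2054]
orientation: [-0.0, -0.437, 0.899, 0.0]
ft_force: [-0.1, -0.1, -1.9]
opening: 0.178
grip_force: 59.6
```

```bash
python3 - <<'E'
from h import *
go(.579,-.0495,.16)
a=grab('top');b=grab('scene')
r=lambda i,x,y,w,h,s:cv2.resize(i[y:y+h,x:x+w],None,fx=s,fy=s,interpolation=cv2.INTER_CUBIC)
cv2.imwrite('pics/c2.png',np.hstack([r(a['img'],220,135,80,80,5),r(b['img'],200,130,80,80,5)]))
E
```

```text
t 4.82 p [ 0.5699 -0.0669  0.2054] yawy 141.84 tilt 0.03 q [-0.12  0.33  0.04  1.27  0.   -1.02] F [-0.09 -0.07 -1.92] T [-0.004 -0.005 -0.066] open 0.178 grip 59.6
shift [-0.0193  0.0035  0.0454] turn(nearest half) 0
```

View pics/c2.png

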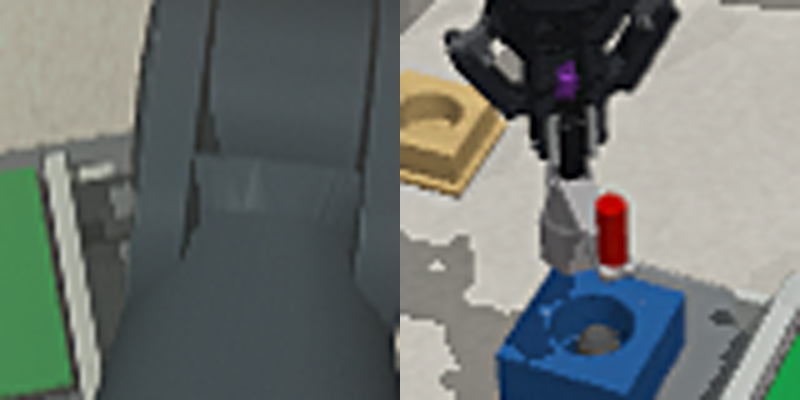

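Scene crop: the crank hangs upright from the hub, its socket at about crop (570,235). The well rim centre is at (592,325), and the drive nose shows inside it at (600,340). I now check those against the top-view estimate.

```bash
python3 - <<'E'
from h import *
b=grab('scene')
i=b['img'][186:212,224:260]
print('rim',ray(b,238.4,195,.074).round(4),'nose',ray(b,240,197,.064).round(4))
hsv=cv2.cvtColor(i,cv2.COLOR_BGR2HSV)
nose=(hsv[...,1]<110)
m=np.zeros((384,512),bool);m[186:212,224:260]=nose
for r in [(232,188,16,16)]:
    c,s,l=blob(m,r);v,u=np.nonzero(l);print(c.round(2),s,u.min(),u.max(),v.min(),v.max(),ray(b,*c,.064).round(4),ray(b,*c,.06).round(4))
print(hsv[...,1]); print(hsv[...,2])
s=st()
E
```

```text
rim [ 0.584  -0.0472  0.074 ] nose [ 0.5806 -0.0441  0.064 ]
[238.98 197.56] 43 235 243 195 200 [ 0.5842 -0.0455  0.064 ] [ 0.5811 -0.0477  0.06  ]
[[ 16  17  19  22  28 233 216 203 201 202 208 195 192 193 194 195 151 112
  177 190 205 206 203 189 181 125  32  34  16   4   6  12  13  16  13  11]
 [ 16  17  21   9 200 228 200 196 193 193 198 190 190 190 193 197 199 192
  201 201 199 194 197 198 202 204 189 184 132  85  28  19   6  10  14  14]
 [ 16  20  26  94 235 202 197 192 197 201 190 191 190 191 194 194 194 196
  191 192 193 192 188 193 192 195 199 199 197 194 192 182 127   4  10  16]
 [ 16  20  26 227 213 200 185 195 190 207 193 200 196 194 196 197 197 194
  198 193 192 190 192 194 193 192 196 194 196 198 201 208 175  22   8  12]
 [ 19   6 198 221 201 195 195 193 191 193 195 196 195 189 193 191 198 195
  201 197 195 194 190 181 141 192 194 196 192 192 195 204 164  24   8  12]
 [ 24  92 235 205 192 195 193 194 198 195 198 203 200 193 192 189 196 189
  194 205 202 197 193 192 190 193 192 190 190 192 192 204 148  27   4  14]
 [ 42 217 217 201 169 101 199 193 199 194 195 196 198 197 
[... 6262 characters left out ...]
  82  82  86
   89 112 146 125  90  93  95  95  95 105 130 126 125 125 125 125 126 129]
 [ 87  84  87  87  86  87  86  86  85  85  86  85  85  85  85  84  83  83
   82  83  87  90  93  95  96  94  93 110 126 125 126 125 125 126 126 124]
 [ 84  84  86  87  87  86  87  85  86  87  86  85  87  85  87  86  85  84
   85  84  83  91  96  96  96  97 116 130 126 124 125 125 126 125 127 127]
 [ 78  79  83  84  85  86  86  86  85  85  85  85  86  85  85  85  85  85
   85  85  87  92  97  94  73  89 125 134 129 128 128 126 125 125 128 129]]
t 4.97 p [ 0.5699 -0.0669  0.2053] yawy 141.87 tilt 0.02 q [-0.12  0.33  0.04  1.27  0.   -1.02] F [-0.05  0.74 -2.97] T [-0.03  -0.027 -0.019] open 0.177 grip 59.6
```

Request:
carry_out --commands "1 -0.01 0.002 0.01 0; 1 -0.0193 0.0035 0.02 0; 1 -0.0193 0.0035 0.03 0; 1 -0.0193 0.0035 0.035 0; 1 -0.0193 0.0035 0.035 0; 1 -0.0193 0.0035 0.035 0; 1 -0.0193 0.0035 0.035 0; 1 -0.0193 0.0035 0.035 0"

```text
time: 5.63
ee_pos: [0.5794, -0.0497, 0.1708]
orientation: [0.0, -0.438, 0.899, -0.0]
ft_force: [-0.1, -0.6, -1.8]
opening: 0.176
grip_force: 59.6
```

```bash
python3 - <<'E'
from h import *
go(.579,-.0495,.16)
b=grab('scene')
r=lambda i,x,y,w,h,s:cv2.resize(i[y:y+h,x:x+w],None,fx=s,fy=s,interpolation=cv2.INTER_CUBIC)
cv2.imwrite('pics/c3.png',r(b['img'],205,140,65,70,8))
E
```

```text
t 5.63 p [ 0.5794 -0.0497  0.1708] yawy 142.0 tilt 0.04 q [-0.09  0.36 -0.01  1.2   0.   -0.99] F [-0.12 -0.63 -1.82] T [-0.024  0.043  0.004] open 0.176 grip 59.6
shift [0.0001 0.0004 0.0108] turn(nearest half) 0
```

View pics/c3.png

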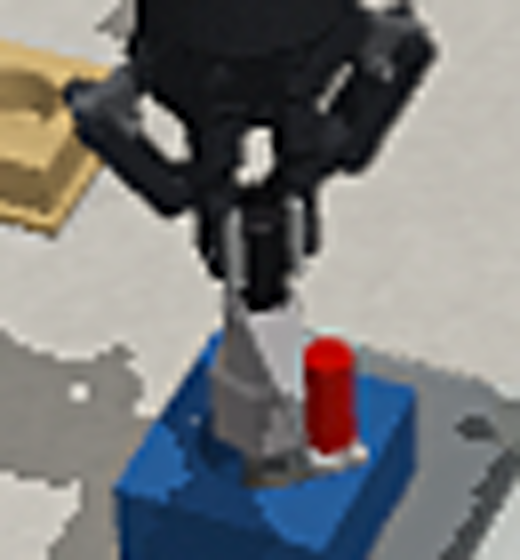

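The socket hangs right over the well (crop (265,440)), so I feel down slowly.

Request:
carry_out --commands "1 0 0 0.003 0; 1 0 0 0.006 0; 1 0 0 0.009 0; 1 0 0 0.011 0; 1 0 0 0.011 0"

```text
time: 6.1
ee_pos: [0.5788, -0.0495, 0.1587]
orientation: [-0.0, -0.439, 0.899, 0.0]
ft_force: [-0.3, -0.2, -3.1]
opening: 0.176
grip_force: 59.7
```

Request:
carry_out --commands "1 0 0 0.001 0; 1 0 0 0.002 0; 1 0 0 0.003 0; 1 0 0 0.004 0; 1 0 0 0.004 0; 1 0 0 0.004 0"

```text
time: 6.6
ee_pos: [0.5791, -0.0495, 0.1553]
orientation: [-0.0, -0.439, 0.899, 0.0]
ft_force: [-0.1, 0.1, -3.8]
opening: 0.173
grip_force: 59.7
```

Request:
carry_out --commands "1 0 0 0.001 0; 1 0 0 0.002 0; 1 0 0 0.003 0; 1 0 0 0.003 0; 1 0 0 0.003 0"

```text
time: 7.02
ee_pos: [0.5791, -0.0495, 0.1522]
orientation: [-0.0, -0.439, 0.899, 0.0]
ft_force: [-1.0, 0.3, -2.6]
opening: 0.177
grip_force: 59.7
```

Request:
carry_out --commands "1 0 0 0.001 0; 1 0 0 0.002 0; 1 0 0 0.002 0; 1 0 0 0.002 0"

```text
time: 7.35
ee_pos: [0.5791, -0.0495, 0.1502]
orientation: [-0.0, -0.439, 0.899, 0.0]
ft_force: [-0.4, -0.7, -3.0]
opening: 0.179
grip_force: 59.7
```

Request:
carry_out --commands "1 0 0 0.001 0; 1 0 0 0.002 0; 1 0 0 0.002 0; 1 0 0 0.002 0"

```text
time: 7.68
ee_pos: [0.5791, -0.0495, 0.1482]
orientation: [-0.0, -0.439, 0.899, 0.0]
ft_force: [-0.3, 0.5, -4.1]
opening: 0.173
grip_force: 59.7
```

Request:
carry_out --commands "1 0 0 0.001 0; 1 0 0 0.002 0; 1 0 0 0.002 0; 1 0 0 0.002 0"

```text
time: 8.02
ee_pos: [0.5791, -0.0493, 0.1465]
orientation: [0.0, -0.439, 0.899, 0.0]
ft_force: [-1.0, 1.7, 0.2]
opening: 0.179
grip_force: 60.2
```

Request:
carry_out --commands "1 0 0 0.0005 0; 1 0 0 0.001 0; 1 0 0 0.001 0; 1 0 0 0.001 0"

```text
time: 8.35
ee_pos: [0.5792, -0.0493, 0.146]
orientation: [0.0, -0.439, 0.899, 0.0]
ft_force: [-1.2, 2.3, 6.5]
opening: 0.178
grip_force: 61.0
```

Contact at the corner height (expected TCP 0.146), with a small side force. I shift 0.8 mm with that force, then twist to search.

Request:
carry_out --commands "1 -0.0004 0.0008 0 0; 1 -0.0004 0.0008 0 0; 1 -0.0004 0.0008 0 0.5; 1 -0.0004 0.0008 0 1; 1 -0.0004 0.0008 0 1.5; 1 -0.0004 0.0008 0 2; 1 -0.0004 0.0008 0 2"

```text
time: 8.93
ee_pos: [0.5787, -0.049, 0.1458]
orientation: [0.0, -0.341, 0.94, -0.0]
ft_force: [-2.0, -0.2, 4.8]
opening: 0.175
grip_force: 60.8
```

```bash
python3 -c "
from h import *
s=st();print('F tool',(s['M'].T@s['ft_force']).round(2))"
```

```text
t 8.93 p [ 0.5787 -0.049   0.1458] yawy 129.83 tilt 0.04 q [-0.08  0.38 -0.06  1.14 -0.   -0.78] F [-1.98 -0.25  4.84] T [ 0.029  0.764 -0.   ] open 0.175 grip 60.8
F tool [ 1.68  1.07 -4.84]
```

Request:
carry_out --commands "1 0.0004 0.0004 0.0004 0; 1 0.0004 0.0004 0.0004 0.5; 1 0.0004 0.0004 0.0004 1; 1 0.0004 0.0004 0.0004 1.5; 1 0.0004 0.0004 0.0004 2; 1 0.0004 0.0004 0.0004 2"

```text
time: 9.43
ee_pos: [0.5784, -0.0491, 0.1456]
orientation: [0.0, -0.24, 0.971, -0.001]
ft_force: [-1.7, -0.8, 6.2]
opening: 0.18
grip_force: 60.9
```

```bash
python3 -c "
from h import *
s=st();print('F tool',(s['M'].T@s['ft_force']).round(2))"
```

```text
t 9.43 p [ 0.5784 -0.0491  0.1456] yawy 117.82 tilt 0.08 q [-0.08  0.38 -0.06  1.13 -0.   -0.57] F [-1.74 -0.76  6.15] T [-0.106  0.626  0.034] open 0.18 grip 60.9
F tool [ 1.89  0.13 -6.15]
```

Request:
carry_out --commands "1 0.0004 0 0.0002 0.5; 1 0.0004 0 0.0002 1; 1 0.0004 0 0.0002 1.5; 1 0.0004 0 0.0002 2; 1 0.0004 0 0.0002 2"

```text
time: 9.85
ee_pos: [0.5779, -0.0491, 0.1446]
orientation: [-0.0, -0.138, 0.99, -0.0]
ft_force: [-0.2, 0.4, -3.3]
opening: 0.175
grip_force: 59.7
```

```bash
python3 -c "
from h import *
s=st();print('F tool',(s['M'].T@s['ft_force']).round(2))"
```

```text
t 9.85 p [ 0.5779 -0.0491  0.1446] yawy 105.88 tilt 0.02 q [-0.08  0.38 -0.06  1.13 -0.   -0.36] F [-0.16  0.41 -3.26] T [ 0.052 -0.083  0.017] open 0.175 grip 59.7
F tool [0.04 0.44 3.26]
```

The load vanished and z dropped, so it is in line. Now down.

Request:
carry_out --commands "1 0 0 0.001 0; 1 0 0 0.002 0; 1 0 0 0.003 0; 1 0 0 0.003 0; 1 0 0 0.003 0"

```text
time: 10.27
ee_pos: [0.5778, -0.0489, 0.1415]
orientation: [-0.0, -0.14, 0.99, 0.0]
ft_force: [0.2, 0.1, -2.0]
opening: 0.179
grip_force: 59.7
```

```bash
python3 -c "
from h import *
s=st();print('F tool',(s['M'].T@s['ft_force']).round(2))"
```

```text
t 10.27 p [ 0.5778 -0.0489  0.1415] yawy 106.05 tilt 0.02 q [-0.08  0.38 -0.07  1.13 -0.   -0.36] F [ 0.22  0.06 -2.04] T [-0.027  0.016 -0.016] open 0.179 grip 59.7
F tool [-0.23 -0.01  2.04]
```

Request:
carry_out --commands "1 0 0 0.001 0; 1 0 0 0.002 0; 1 0 0 0.003 0; 1 0 0 0.004 0; 1 0 0 0.005 0; 1 0 0 0.005 0; 1 0 0 0.005 0"

```text
time: 10.85
ee_pos: [0.5778, -0.0488, 0.1366]
orientation: [-0.0, -0.139, 0.99, 0.0]
ft_force: [0.1, -0.4, -2.1]
opening: 0.178
grip_force: 59.7
```

Request:
carry_out --commands "1 0 0 0.001 0; 1 0 0 0.002 0; 1 0 0 0.003 0; 1 0 0 0.004 0; 1 0 0 0.005 0; 1 0 0 0.005 0; 1 0 0 0.005 0"

```text
time: 11.43
ee_pos: [0.5778, -0.0488, 0.1316]
orientation: [-0.0, -0.139, 0.99, 0.0]
ft_force: [0.7, 0.1, -2.6]
opening: 0.176
grip_force: 59.7
```

Request:
carry_out --commands "1 0 0 0.001 0; 1 0 0 0.002 0; 1 0 0 0.003 0; 1 0 0 0.003 0; 1 0 0 0.003 0"

```text
time: 11.85
ee_pos: [0.5778, -0.0488, 0.1286]
orientation: [-0.0, -0.139, 0.99, 0.0]
ft_force: [-0.1, 0.0, -1.7]
opening: 0.176
grip_force: 59.7
```

```bash
python3 -c "
from h import *
s=st();print('F tool',(s['M'].T@s['ft_force']).round(2))"
```

```text
t 11.85 p [ 0.5778 -0.0488  0.1286] yawy 106.02 tilt 0.02 q [-0.08  0.39 -0.09  1.1   0.   -0.36] F [-0.05  0.04 -1.73] T [-0.044  0.007  0.007] open 0.176 grip 59.7
F tool [0.04 0.05 1.73]
```

Request:
carry_out --commands "1 0 0 0.0005 0; 1 0 0 0.001 0; 1 0 0 0.0015 0; 1 0 0 0.0015 0; 1 0 0 0.0015 0"

```text
time: 12.27
ee_pos: [0.578, -0.0488, 0.1282]
orientation: [0.001, -0.139, 0.99, -0.0]
ft_force: [-2.2, -0.5, 6.8]
opening: 0.177
grip_force: 61.1
```

```bash
python3 -c "
from h import *
s=st();print('F tool',(s['M'].T@s['ft_force']).round(2))"
```

```text
t 12.27 p [ 0.578  -0.0488  0.1282] yawy 106.02 tilt 0.06 q [-0.08  0.39 -0.09  1.09  0.   -0.36] F [-2.22 -0.5   6.84] T [ 0.083  0.665 -0.019] open 0.177 grip 61.1
F tool [ 2.26  0.13 -6.84]
```

It sits fully home: floor felt at TCP 0.1282, against 0.1282 predicted. Next I work out the arc for winding.

```bash
cat >> h.py <<'E'
def arc(C,P0,phi0,steps,yaw):
    # shifts in tool axes (yaw of tool y at call start) for drive turned cw from phi0 by each step (deg)
    C=np.array(C);r=np.array(P0)-C
    f=lambda a:C+[np.cos(a)*r[0]+np.sin(a)*r[1],-np.sin(a)*r[0]+np.cos(a)*r[1]]
    y=np.radians(yaw);X=np.array([-np.sin(y),np.cos(y)]);Y=np.array([np.cos(y),np.sin(y)])
    for k in steps:
        d=f(np.radians(phi0+k))-f(np.radians(phi0));print(k,(d@X*1000).round(2),(d@Y*1000).round(2),'mm; turn',k/6)
E
python3 - <<'E'
from h import *
arc((.5795,-.0517),(.578,-.0488),0,[6,12,18,24,30,36],106)
E
```

```text
6 -0.34 0.05 mm; turn 1.0
12 -0.68 0.06 mm; turn 2.0
18 -1.02 0.04 mm; turn 3.0
24 -1.36 -0.02 mm; turn 4.0
30 -1.69 -0.11 mm; turn 5.0
36 -2.0 -0.23 mm; turn 6.0
```

Request:
carry_out --commands "1 0 0 -0.0008 0; 1 0 0 -0.0008 0; 1 0 0 -0.0008 0" --force 110

```text
time: 12.52
ee_pos: [0.5782, -0.0488, 0.1284]
orientation: [0.0, -0.139, 0.99, -0.0]
ft_force: [-1.3, -0.4, 3.4]
opening: 0.164
grip_force: 113.2
```

Request:
carry_out --commands "1 0 0 0 0.3; 1 0 0 0 0.6; 1 0 0 0 1; 1 0 0 0 1"

```text
time: 12.85
ee_pos: [0.5782, -0.0489, 0.1284]
orientation: [0.0, -0.086, 0.996, -0.0]
ft_force: [0.1, 1.5, 2.6]
opening: 0.166
grip_force: 113.2
```

```bash
python3 -c "
from h import *
s=st();print('F tool',(s['M'].T@s['ft_force']).round(2))"
```

```text
t 12.85 p [ 0.5782 -0.0489  0.1284] yawy 99.91 tilt 0.05 q [-0.08  0.39 -0.09  1.09  0.   -0.26] F [0.12 1.5  2.56] T [-0.302  0.011 -0.626] open 0.166 grip 113.2
F tool [-0.37  1.46 -2.56]
```

Request:
carry_out --commands "1 -0.0002 0 -0.0004 0.5; 1 -0.0003 0 -0.0004 1; 1 -0.0005 0 -0.0004 1.5; 1 -0.0007 0 -0.0004 2; 1 -0.0007 0 -0.0004 2; 1 -0.0007 0 -0.0004 2"

```text
time: 13.35
ee_pos: [0.5783, -0.0488, 0.1284]
orientation: [-0.0, 0.016, 1.0, -0.0]
ft_force: [-2.2, -0.4, 2.3]
opening: 0.164
grip_force: 111.8
```

```bash
python3 -c "
from h import *
s=st();print('F tool',(s['M'].T@s['ft_force']).round(2))"
```

```text
t 13.35 p [ 0.5783 -0.0488  0.1284] yawy 88.16 tilt 0.02 q [-0.08  0.39 -0.09  1.1  -0.   -0.05] F [-2.25 -0.35  2.32] T [-0.201  0.457 -0.034] open 0.164 grip 111.8
F tool [ 2.24 -0.43 -2.32]
```

```bash
cat >> h.py <<'E'
def jaw(f0,f1,n):
    # bright aluminium jaw top: mean offset along press y between two frames, by rays at z=.075
    out=[]
    for f in(f0,f1):
        i=f['img'].astype(int);m=(i.min(2)>130)&(i.max(2)-i.min(2)<40)
        out.append(m)
    return out
E
python3 - <<'E'
from h import *
b=grab('scene','s1.png')
o=cv2.imread('pics/s0.png')
r=lambda i,x,y,w,h,s:cv2.resize(i[y:y+h,x:x+w],None,fx=s,fy=s,interpolation=cv2.INTER_CUBIC)
cv2.imwrite('pics/c4.png',np.hstack([r(o,205,140,100,115,4),r(b['img'],205,140,100,115,4)]))
E
```

```text
(no output)
```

View pics/c4.png

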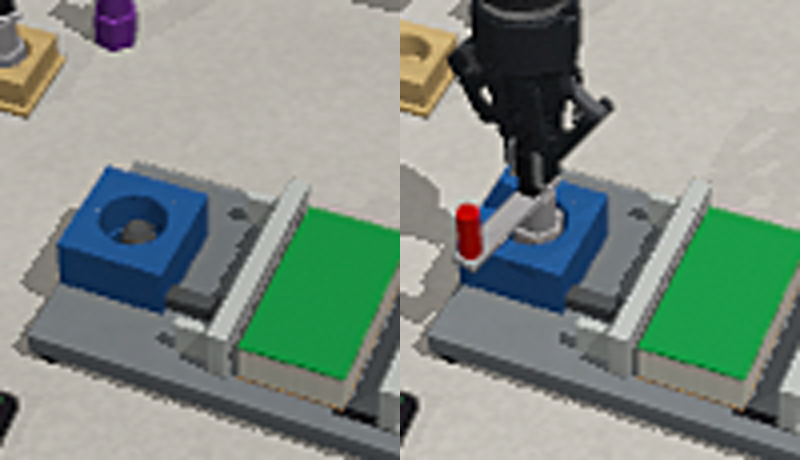

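The crank sits in the well with its knob at crop (468,230), pointing along +x. The jaw has barely moved, so I measure it from brightness profiles.

```bash
cat >> h.py <<'E'
def jawprof(f,img=None):
    # brightness profile along press +y at z .075 (jaw top), averaged over press x
    img=cv2.cvtColor(f['img'] if img is None else img,cv2.COLOR_BGR2GRAY).astype('f4')
    th=np.radians(10.2);ex=np.array([np.cos(th),np.sin(th),0]);ey=np.array([-np.sin(th),np.cos(th),0]);O=np.array([.5795,-.0515,.075])
    S=np.arange(.03,.19,.0005);X=np.arange(-.03,.07,.005)
    uv=np.array([[proj(f,O+ex*x+ey*s) for s in S] for x in X],dtype='f4')
    return S,cv2.remap(img,uv[...,0],uv[...,1],1).mean(0)
def jawshift(f):
    S,p=jawprof(f,cv2.imread('pics/s0.png'));_,q=jawprof(f)
    k=(S>.055)&(S<.078) # jaw window found from first profile
    i=np.nonzero(k)[0];best=[]
    for d in range(-6,90):
        j=i+d
        if j[-1]<len(S): best.append((np.corrcoef(p[i],q[j])[0,1],d*.5))
    return max(best)
E
python3 - <<'E'
from h import *
f=grab('scene');S,p=jawprof(f,cv2.imread('pics/s0.png'));_,q=jawprof(f)
print(np.c_[S*1000,p,q][::4].round(0).astype(int).tolist())
s=st()
E
```

```text
[[30, 71, 74], [32, 71, 75], [34, 71, 75], [36, 71, 75], [38, 72, 77], [40, 72, 77], [42, 66, 71], [44, 54, 58], [46, 46, 50], [48, 47, 52], [50, 51, 56], [52, 55, 60], [54, 59, 64], [56, 65, 71], [58, 78, 84], [60, 97, 105], [62, 110, 118], [64, 111, 119], [66, 108, 116], [68, 106, 114], [70, 104, 115], [72, 104, 114], [74, 104, 112], [76, 105, 113], [78, 107, 114], [80, 109, 117], [82, 109, 118], [84, 98, 116], [86, 80, 101], [88, 70, 81], [90, 67, 74], [92, 73, 73], [94, 102, 88], [96, 157, 132], [98, 186, 183], [100, 185, 197], [102, 183, 194], [104, 183, 193], [106, 185, 194], [108, 181, 195], [110, 154, 186], [112, 120, 148], [114, 113, 122], [116, 104, 115], [118, 89, 98], [120, 94, 100], [122, 100, 107], [124, 101, 108], [126, 101, 108], [128, 101, 107], [130, 100, 108], [132, 100, 108], [134, 100, 108], [136, 100, 108], [138, 100, 107], [140, 100, 107], [142, 100, 107], [144, 100, 107], [146, 100, 107], [148, 100, 108], [150, 100, 108], [152, 100, 107], [154, 100, 107], [156, 100, 107], [158, 100, 108], [160, 100, 108], [162, 100, 107], [164, 100, 107], [166, 100, 107], [168, 100, 108], [170, 100, 108], [172, 100, 107], [174, 100, 108], [176, 100, 107], [178, 100, 107], [180, 100, 107], [182, 100, 107], [184, 100, 107], [186, 100, 107], [188, 100, 107]]
t 13.45 p [ 0.5784 -0.0488  0.1284] yawy 88.13 tilt 0.02 q [-0.08  0.39 -0.09  1.1  -0.   -0.05] F [-2.15 -0.38  2.67] T [-0.251  0.5   -0.012] open 0.168 grip 111.8
```

```bash
sed -i 's/(S>.055)&(S<.078)/(S>.088)\&(S<.116)/' h.py; python3 - <<'E'
from h import *
arc((.5795,-.0517),(.578,-.0488),5.5,[6,12,18,24,30],88)
E
```

```text
6 -0.32 0.12 mm; turn 1.0
12 -0.65 0.21 mm; turn 2.0
18 -0.99 0.26 mm; turn 3.0
24 -1.33 0.28 mm; turn 4.0
30 -1.67 0.26 mm; turn 5.0
```

Request:
carry_out --commands "1 0.0002 0.0001 0 0.5; 1 0.0001 0.0001 0 1; 1 0 0.0002 0 1.5; 1 -0.0002 0.0002 0 2; 1 -0.0004 0.0002 0 2.5; 1 -0.0006 0.0003 0 3; 1 -0.0006 0.0003 0 3"

```text
time: 14.03
ee_pos: [0.579, -0.0486, 0.1284]
orientation: [-0.0, 0.174, 0.985, -0.0]
ft_force: [-2.4, -0.3, 2.4]
opening: 0.167
grip_force: 111.9
```

```bash
python3 -c "
from h import *
s=st();print('F tool',(s['M'].T@s['ft_force']).round(2));print(jawshift(grab('scene')))"
```

```text
t 14.03 p [ 0.579  -0.0486  0.1284] yawy 69.97 tilt 0.03 q [-0.08  0.39 -0.08  1.1  -0.    0.27] F [-2.39 -0.26  2.44] T [-0.421  0.568  0.052] open 0.167 grip 111.9
F tool [ 2.15 -1.06 -2.44]
(np.float64(0.9949412367100807), 6.0)
```

```bash
python3 - <<'E'
from h import *
arc((.5795,-.0517),(.578,-.0488),21.5,[6,12,18,24,30],70)
E
```

```text
6 -0.31 0.13 mm; turn 1.0
12 -0.64 0.23 mm; turn 2.0
18 -0.98 0.3 mm; turn 3.0
24 -1.32 0.32 mm; turn 4.0
30 -1.66 0.32 mm; turn 5.0
```

Request:
carry_out --commands "1 -0.0001 0.0001 0 0.5; 1 -0.0002 0.0001 0 1; 1 -0.0003 0.0002 0 1.5; 1 -0.0005 0.0002 0 2; 1 -0.0007 0.0003 0 2.5; 1 -0.0009 0.0003 0 3; 1 -0.0011 0.0003 0 3.5; 1 -0.0012 0.0003 0 4; 1 -0.0012 0.0003 0 4"

```text
time: 14.83
ee_pos: [0.58, -0.0488, 0.1284]
orientation: [-0.0, 0.374, 0.927, -0.0]
ft_force: [-4.1, -3.4, 4.2]
opening: 0.166
grip_force: 112.1
```

```bash
python3 -c "
from h import *
s=st();print('F tool',(s['M'].T@s['ft_force']).round(2));print(jawshift(grab('scene')))
arc((.5795,-.0517),(.578,-.0488),45,[6,12,18,24,30],46)"
```

```text
t 14.83 p [ 0.58   -0.0488  0.1284] yawy 46.03 tilt 0.04 q [-0.08  0.39 -0.08  1.1  -0.    0.68] F [-4.08 -3.41  4.17] T [-0.54   0.849  0.085] open 0.166 grip 112.1
F tool [ 0.57 -5.29 -4.17]
(np.float64(0.9929613515618), 13.0)
6 -0.31 0.14 mm; turn 1.0
12 -0.64 0.24 mm; turn 2.0
18 -0.98 0.3 mm; turn 3.0
24 -1.32 0.34 mm; turn 4.0
30 -1.66 0.33 mm; turn 5.0
```

Request:
carry_out --commands "1 -0.0001 -0.0005 0 0.5; 1 -0.0002 -0.0005 0 1; 1 -0.0004 -0.0004 0 1.5; 1 -0.0006 -0.0004 0 2"

```text
time: 15.22
ee_pos: [0.5803, -0.0491, 0.1284]
orientation: [-0.0, 0.469, 0.883, 0.0]
ft_force: [-3.0, 0.0, 3.7]
opening: 0.169
grip_force: 112.1
```

```bash
python3 -c "
from h import *
s=st();print('F tool',(s['M'].T@s['ft_force']).round(2));print(jawshift(grab('scene')));st()"
```

```text
t 15.22 p [ 0.5803 -0.0491  0.1284] yawy 34.11 tilt 0.03 q [-0.08  0.39 -0.08  1.1   0.    0.89] F [-3.03  0.04  3.71] T [-0.101  0.858  0.381] open 0.169 grip 112.1
F tool [ 1.73 -2.49 -3.71]
(np.float64(0.9945311436944545), 16.0)
t 15.27 p [ 0.5804 -0.0491  0.1284] yawy 33.88 tilt 0.03 q [-0.08  0.39 -0.08  1.1   0.    0.89] F [-3.37 -0.3   4.03] T [-0.136  0.851  0.218] open 0.166 grip 112.1
```

Request:
carry_out --commands "1 0 -0.0002 0 0.5; 1 -0.0002 -0.0002 0 1; 1 -0.0004 -0.0001 0 1.5; 1 -0.0005 -0.0001 0 2"

```text
time: 15.6
ee_pos: [0.5807, -0.0494, 0.1284]
orientation: [-0.0, 0.558, 0.83, 0.0]
ft_force: [-2.7, 0.4, 3.8]
opening: 0.166
grip_force: 112.0
```

```bash
cat > chk.py <<'E'
from h import *
s=st();print('F tool',(s['M'].T@s['ft_force']).round(2));f=grab('scene');print('jaw',jawshift(f))
p,n,m=blob(masks(f)['green'],(255,180,70,60));o=cv2.imread('pics/s0.png');q,_,_=blob(masks({'img':o})['green'],(255,180,70,60))
th=np.radians(10.2);ey=np.array([-np.sin(th),np.cos(th),0]);print('pad moved mm',((ray(f,*p,.065)-ray(f,*q,.065))@ey*1000).round(1))
E
python3 chk.py
```

```text
t 15.6 p [ 0.5807 -0.0494  0.1284] yawy 22.14 tilt 0.04 q [-0.09  0.39 -0.08  1.1   0.    1.1 ] F [-2.71  0.38  3.83] T [0.009 0.721 0.375] open 0.166 grip 112.0
F tool [ 1.38 -2.37 -3.83]
jaw (np.float64(0.9922450101870215), 19.5)
pad moved mm 13.3
```

Request:
carry_out --commands "1 -0.0001 -0.0001 0 0.5; 1 -0.0002 -0.0001 0 1; 1 -0.0004 0 0 1.5"

```text
time: 15.9
ee_pos: [0.5809, -0.0497, 0.1284]
orientation: [-0.0, 0.621, 0.784, 0.0]
ft_force: [-2.8, 0.6, 3.3]
opening: 0.166
grip_force: 112.1
```

```bash
python3 chk.py
```

```text
t 15.9 p [ 0.5809 -0.0497  0.1284] yawy 13.18 tilt 0.05 q [-0.09  0.39 -0.08  1.1   0.    1.25] F [-2.8   0.62  3.33] T [0.128 0.774 0.385] open 0.166 grip 112.1
F tool [ 1.24 -2.58 -3.33]
jaw (np.float64(0.9932483401805218), 22.0)
pad moved mm 16.0
```

Request:
carry_out --commands "1 -0.0001 -0.0001 0 0.5; 1 -0.0002 -0.0001 0 1; 1 -0.0004 0 0 1.5"

```text
time: 16.2
ee_pos: [0.581, -0.0501, 0.1284]
orientation: [-0.0, 0.681, 0.733, 0.0]
ft_force: [-2.3, 0.7, 3.7]
opening: 0.168
grip_force: 112.1
```

```bash
python3 chk.py; python3 - <<'E'
from h import *
f=grab('scene');S=np.arange(.11,.27,.002)
i=f['img'];th=np.radians(10.2);ex=np.array([np.cos(th),np.sin(th),0]);ey=np.array([-np.sin(th),np.cos(th),0]);O=np.array([.5795,-.0515,.07])
r=lambda i,x,y,w,h,s:cv2.resize(i[y:y+h,x:x+w],None,fx=s,fy=s,interpolation=cv2.INTER_CUBIC)
cv2.imwrite('pics/c5.png',r(i,205,140,145,125,5))
E
```

```text
t 16.2 p [ 0.581  -0.0501  0.1284] yawy 4.2 tilt 0.05 q [-0.09  0.39 -0.08  1.1   0.    1.41] F [-2.29  0.66  3.7 ] T [0.34  0.743 0.362] open 0.168 grip 112.1
F tool [ 0.83 -2.23 -3.7 ]
jaw (np.float64(0.9932754402896219), 24.5)
pad moved mm 18.5
```

View pics/c5.png

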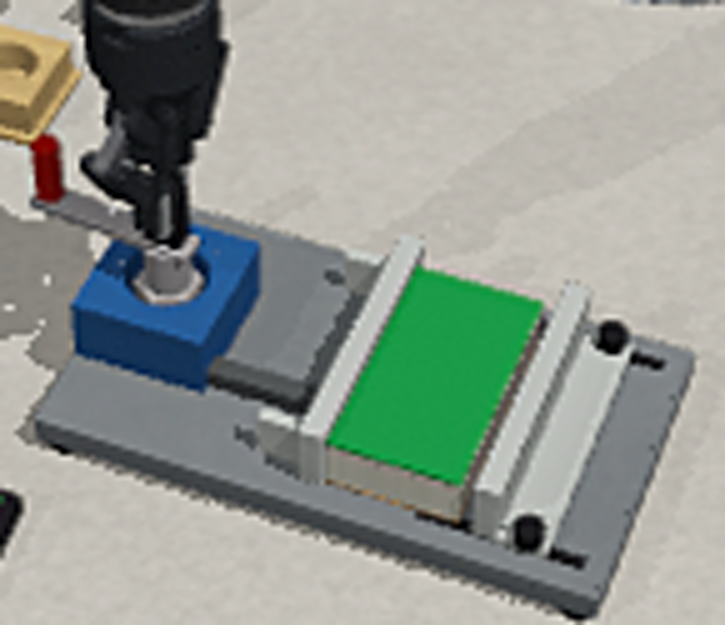

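Jaw at crop (365,350) touches the pad, and only a narrow gap remains at the fence foot (475,520). The crank is home at (170,280). I carry on in small steps, watching the torque.

Request:
carry_out --commands "1 -0.0001 0 0 0.35; 1 -0.0002 0 0 0.7; 1 -0.0003 0 0 1"

```text
time: 16.55
ee_pos: [0.5811, -0.0503, 0.1284]
orientation: [-0.0, 0.718, 0.696, 0.0]
ft_force: [-2.1, 1.1, 3.7]
opening: 0.171
grip_force: 112.0
```

```bash
python3 chk.py
```

```text
t 16.55 p [ 0.5811 -0.0503  0.1284] yawy -1.75 tilt 0.05 q [-0.09  0.39 -0.08  1.1   0.    1.51] F [-2.06  1.05  3.69] T [0.504 0.587 0.318] open 0.171 grip 112.0
F tool [ 0.99 -2.09 -3.69]
jaw (np.float64(0.9937906952048171), 26.0)
pad moved mm 20.2
```

Request:
carry_out --commands "1 -0.0001 0 0 0.25; 1 -0.0002 0 0 0.5; 1 -0.0002 0 0 0.75"

```text
time: 16.85
ee_pos: [0.5811, -0.0505, 0.1284]
orientation: [-0.0, 0.744, 0.668, 0.0]
ft_force: [-2.6, 1.4, 4.5]
opening: 0.168
grip_force: 112.0
```

Request:
carry_out --commands "1 -0.0001 0 0 0.25; 1 -0.0002 0 0 0.5; 1 -0.0002 0 0 0.75"

```text
time: 17.1
ee_pos: [0.5811, -0.0507, 0.1284]
orientation: [-0.0, 0.77, 0.638, 0.0]
ft_force: [-1.4, 2.2, 2.7]
opening: 0.169
grip_force: 112.0
```

```bash
python3 chk.py
```

```text
t 17.1 p [ 0.5811 -0.0507  0.1284] yawy -10.73 tilt 0.06 q [-0.09  0.39 -0.08  1.1   0.    1.67] F [-1.41  2.17  2.72] T [0.636 0.443 0.336] open 0.169 grip 112.0
F tool [ 1.87 -1.79 -2.72]
jaw (np.float64(0.9943444785374553), 28.5)
pad moved mm 22.7
```

Request:
carry_out --commands "1 0 0 0 0.2; 1 -0.0001 0 0 0.4; 1 -0.0001 0 0 0.5"

```text
time: 17.4
ee_pos: [0.5811, -0.051, 0.1284]
orientation: [-0.0, 0.788, 0.616, 0.0]
ft_force: [-1.7, 3.5, 2.4]
opening: 0.17
grip_force: 112.0
```

```bash
python3 chk.py
```

```text
t 17.4 p [ 0.5811 -0.051   0.1284] yawy -13.97 tilt 0.04 q [-0.09  0.39 -0.08  1.1   0.    1.73] F [-1.66  3.48  2.41] T [0.885 0.272 0.383] open 0.17 grip 112.0
F tool [ 2.98 -2.45 -2.4 ]
jaw (np.float64(0.9931593641363383), 29.5)
pad moved mm 23.4
```

Request:
carry_out --commands "1 0.0001 -0.0001 0 0.2; 1 0.0001 -0.0001 0 0.4"

```text
time: 17.62
ee_pos: [0.5811, -0.0511, 0.1284]
orientation: [-0.0, 0.801, 0.599, 0.0]
ft_force: [0.7, 3.4, 2.0]
opening: 0.168
grip_force: 111.8
```

```bash
python3 chk.py
```

```text
t 17.62 p [ 0.5811 -0.0511  0.1284] yawy -16.45 tilt 0.03 q [-0.09  0.39 -0.08  1.1   0.    1.77] F [0.71 3.36 2.04] T [0.919 0.102 0.366] open 0.168 grip 111.8
F tool [ 3.42 -0.27 -2.04]
jaw (np.float64(0.9936465004816603), 30.0)
pad moved mm 23.9
```

Request:
carry_out --commands "1 0.0001 0 0 0.2; 1 0.0001 0 0 0.4; 1 0.0001 0 0 0.5"

```text
time: 17.92
ee_pos: [0.581, -0.0511, 0.1284]
orientation: [0.0, 0.817, 0.577, 0.0]
ft_force: [0.7, 3.9, 1.7]
opening: 0.169
grip_force: 111.8
```

```bash
python3 chk.py
```

```text
t 17.92 p [ 0.581  -0.0511  0.1284] yawy -19.49 tilt 0.01 q [-0.09  0.39 -0.08  1.1   0.    1.82] F [0.75 3.9  1.71] T [ 0.822 -0.011  0.354] open 0.169 grip 111.8
F tool [ 3.93 -0.6  -1.71]
jaw (np.float64(0.9941868123795549), 31.0)
pad moved mm 24.5
```

Request:
carry_out --commands "1 0.0003 0 0 0.2; 1 0.0003 0 0 0.4; 1 0.0003 0 0 0.5"

```text
time: 18.22
ee_pos: [0.5811, -0.051, 0.1284]
orientation: [0.0, 0.831, 0.556, -0.0]
ft_force: [-0.2, 1.5, 1.5]
opening: 0.168
grip_force: 111.8
```

```bash
python3 chk.py
```

```text
t 18.22 p [ 0.5811 -0.051   0.1284] yawy -22.5 tilt 0.02 q [-0.09  0.39 -0.08  1.1  -0.    1.88] F [-0.25  1.54  1.49] T [ 0.374 -0.056  0.313] open 0.168 grip 111.8
F tool [ 1.32 -0.81 -1.49]
jaw (np.float64(0.9903853118982027), 31.5)
pad moved mm 25.0
```

Request:
carry_out --commands "1 0 0 0 0.2; 1 0 0 0 0.4; 1 0 0 0 0.5"

```text
time: 18.52
ee_pos: [0.5811, -0.051, 0.1284]
orientation: [0.0, 0.846, 0.534, -0.0]
ft_force: [0.4, 0.9, 0.9]
opening: 0.167
grip_force: 111.7
```

```bash
python3 chk.py
```

```text
t 18.52 p [ 0.5811 -0.051   0.1284] yawy -25.5 tilt 0.02 q [-0.09  0.39 -0.08  1.1  -0.    1.93] F [0.37 0.87 0.86] T [ 0.024 -0.138  0.315] open 0.167 grip 111.7
F tool [ 0.95 -0.04 -0.86]
jaw (np.float64(0.9940855216238502), 32.5)
pad moved mm 25.5
```

Request:
carry_out --commands "1 0 0 0 0.2; 1 0 0 0 0.4"

```text
time: 18.73
ee_pos: [0.581, -0.051, 0.1284]
orientation: [0.0, 0.857, 0.516, -0.0]
ft_force: [0.9, -1.2, 0.2]
opening: 0.168
grip_force: 111.6
```

```bash
python3 chk.py
```

```text
t 18.73 p [ 0.581  -0.051   0.1284] yawy -27.89 tilt 0.02 q [-0.09  0.39 -0.08  1.1  -0.    1.97] F [ 0.92 -1.25  0.21] T [-0.169 -0.158  0.358] open 0.168 grip 111.6
F tool [-0.67  1.4  -0.21]
jaw (np.float64(0.9912442757165737), 33.5)
pad moved mm 25.7
```

Request:
carry_out --commands "1 -0.0001 0 0 0.15; 1 -0.0001 0 0 0.3"

```text
time: 18.95
ee_pos: [0.581, -0.051, 0.1284]
orientation: [0.0, 0.865, 0.503, -0.0]
ft_force: [1.4, -0.7, 0.8]
opening: 0.17
grip_force: 111.8
```

```bash
python3 chk.py
```

```text
t 18.95 p [ 0.581  -0.051   0.1284] yawy -29.66 tilt 0.01 q [-0.09  0.39 -0.08  1.1  -0.    2.  ] F [ 1.36 -0.71  0.78] T [-0.316 -0.182  0.488] open 0.17 grip 111.8
F tool [ 0.05  1.53 -0.78]
jaw (np.float64(0.994460338573672), 33.5)
pad moved mm 25.9
```

The crank is stiffening: torque rose from 0.32 to 0.49, about 10 N of clamping. A little more is needed.

Request:
carry_out --commands "1 -0.0001 0 0 0.15; 1 -0.0001 0 0 0.3"

```text
time: 19.17
ee_pos: [0.5809, -0.051, 0.1284]
orientation: [0.0, 0.872, 0.489, -0.0]
ft_force: [0.8, -1.7, 0.0]
opening: 0.167
grip_force: 112.1
```

```bash
python3 chk.py
```

```text
t 19.17 p [ 0.5809 -0.051   0.1284] yawy -31.43 tilt 0.0 q [-0.09  0.39 -0.08  1.1  -0.    2.03] F [ 0.79 -1.65  0.03] T [-0.246 -0.185  0.888] open 0.167 grip 112.1
F tool [-1.    1.53 -0.03]
jaw (np.float64(0.9940183838382644), 33.5)
pad moved mm 25.9
```

Request:
carry_out --commands "1 0 0 0 0; 1 0 0 0 0; 1 0 0 0 0; 1 0 0 0 0"

```text
time: 19.55
ee_pos: [0.5809, -0.051, 0.1284]
orientation: [-0.0, 0.872, 0.49, 0.0]
ft_force: [1.5, -0.5, 0.8]
opening: 0.169
grip_force: 111.8
```

```bash
python3 chk.py
```

```text
t 19.55 p [ 0.5809 -0.051   0.1284] yawy -31.37 tilt 0.0 q [-0.09  0.39 -0.08  1.1   0.    2.03] F [ 1.47 -0.48  0.84] T [-0.351 -0.246  0.803] open 0.169 grip 111.8
F tool [ 0.35  1.51 -0.84]
jaw (np.float64(0.9941573512970147), 33.5)
pad moved mm 25.9
```

It is snug, at about 30 N, so I release and withdraw straight up.

Request:
carry_out --commands "0.7 0 0 0 0; 0.5 0 0 0 0; 0.3 0 0 0 0; 0.2 0 0 0 0; 0.2 0 0 0 0; 0.2 0 0 -0.02 0; 0.2 0 0 -0.05 0; 0.2 0 0 -0.09 0; 0.2 0 0 -0.12 0; 0.2 0 0 -0.12 0" --force 20

```text
time: 20.43
ee_pos: [0.5831, -0.0511, 0.2549]
orientation: [0.002, 0.872, 0.489, 0.004]
ft_force: [-0.5, 0.3, 0.0]
opening: 0.798
grip_force: 0.0
```

```bash
python3 chk.py; python3 - <<'E'
from h import *
f=grab('scene')
cv2.imwrite('pics/c6.png',cv2.resize(f['img'][120:265,140:350],None,fx=3.8,fy=3.8,interpolation=cv2.INTER_CUBIC))
E
```

```text
t 20.43 p [ 0.5831 -0.0511  0.2549] yawy -31.39 tilt 0.52 q [-0.09  0.33  0.16  1.39  0.    2.03] F [-0.53  0.27  0.04] T [ 0.013  0.029 -0.003] open 0.798 grip 0.0
F tool [-0.05 -0.6  -0.05]
jaw (np.float64(0.9943984637815644), 33.5)
pad moved mm 25.9
```

View pics/c6.png

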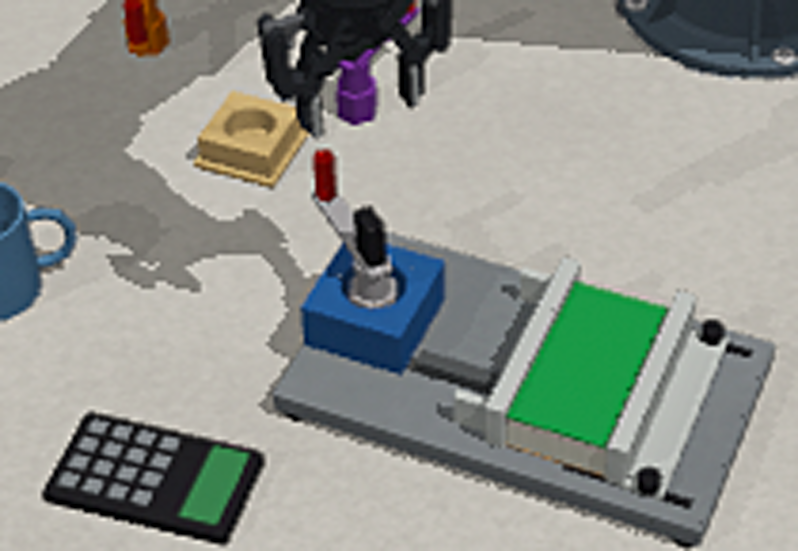

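The pad is tight between jaw and fence (crop (590,360)), and the crank stands upright in the well (370,270). The gripper is clear, so I let it settle and hand in.

Request:
carry_out --commands "0.2 0 0 0 0; 0.2 0 0 0 0; 0.2 0 0 0 0; 0.2 0 0 0 0; 0.2 0 0 0 0"

```text
time: 20.95
ee_pos: [0.5807, -0.051, 0.2477]
orientation: [-0.0, 0.872, 0.49, -0.0]
ft_force: [-0.2, -0.6, 0.1]
opening: 0.799
grip_force: 0.0
```

```bash
python3 chk.py; python3 -c "
from plant import bot
print(bot.close_job())"
```

```text
t 20.95 p [ 0.5807 -0.051   0.2477] yawy -31.38 tilt 0.07 q [-0.09  0.34  0.15  1.38  0.    2.03] F [-0.23 -0.64  0.05] T [ 0.026 -0.035 -0.02 ] open 0.799 grip 0.0
F tool [-0.66  0.14 -0.05]
jaw (np.float64(0.9944738225874932), 33.5)
pad moved mm 25.9
the job is handed in; nothing more can be done
None
```

The job is handed in, with no verdict returned: the crank is home on the drive and left there, the jaw is closed about 33.5 mm, the pad is snug against the fence (about 30 N, estimated from wrist torque, before I let go), and the gripper is clear.

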